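Set a board out over the sawing rest for a cut and hold it down

ROBOT

A 6-joint arm with a two-finger parallel gripper is mounted at the origin on the work surface. World frame = base frame: x ahead of the robot, y to its left, z up, the work surface at z = 0. Lengths are in m, angles in degrees, forces in N, time in s.
With the tool pointing down it reaches from about 0.25 to 0.725 m from the base axis. Payload 9.7 kg.
Tool frame: the origin (TCP) lies between the finger pads; the fingertips stand 11 mm ahead of it and the grasp point (between the pads) lies 8 mm behind it; z points along the fingers, y is the line along which they close (so a half turn about z gives the same grasp; the last joint's range is limited). The gripper opens to 85 mm and grips with 20 to 120 N. Pads are 22 mm wide; open, the fingers measure 114 mm over their backs; the gripper's body (76 mm by 85 mm) begins 54 mm behind the grasp point. The pads swing forward as they close: fully open they stand 13 mm farther back than shut.
Start: joints at [67.437, 4.979, 10.078, 95.1, 0, 90], TCP at [0.211, 0.508, 0.205] pointing down, gripper open.
Joint ranges: [-179.16, 179.16], [-48.56, 103.87], [-65.8, 70.77], [-126.05, 130.52], [-82.76, 87.17], [-180, 180]. Speed limits (degrees/s): [127.2, 127.2, 147.25, 180, 180, 180].

INTERFACE

Orientations are given as [roll, pitch, yaw] about the fixed x, y, z axes, in that order (R = Rz(yaw) Ry(pitch) Rx(roll)).
In Python, from workcell import monitor, cams, ticket gives the robot as it stands.
- The arm moves only by the tool carry_out, never from a script. Its argument "plan" is a list of rows, each an object with "travel": the shift along the world's x, y, z as a fraction of full scale, a list of three; "angular": the turn, a rotation vector about the world's x, y, z as a fraction of full scale, a list of three; "grip": the gripper's target within -1 to 1 (fully open at 1, half-way at 0, shut at -1). In form: [{"travel": [x, y, z], "angular": [ax, ay, az], "grip": grip}, ...]. A call has 1 to 8 rows; each row is the pose to reach, as a shift and turn from the pose commanded when the call began; what a row does not reach only later rows make up. Full scale, the value 1, is 300 mm for a shift and 0.5 rad for a turn. A row lasts 1/12 s, in which the tool goes at most 41.7 mm and 7.16 degrees, less where a joint would pass 70% of its speed; a pose out of reach is approached as far as the arm can. A call with a number of a shift or a turn outside -1 to 1 is refused whole. A call with a gripper value outside its range is refused whole. The fingers move at their own pace and stop on an object; "grip_force" is the grip in N (left out, the last holds). Time passes only in rows, so rows that repeat a pose let the fingers close. It gives the time, the measured TCP pose, the force, the opening and the grip force at its end, in the units of the state.
- monitor.get_obs(): the state, without advancing time (a new reading comes with each control period).
- cams.camera(name): name is "side" or "top"; returns a dict with "frame" (400x640x3 uint8, red, green, blue), "mtx" (3x3 intrinsics, pixels), "view" (4x4, takes a point from world to camera coordinates). Camera axes: x right, y up, looking along -z (the intrinsics and any distortion apply to the point x, -y, -z); pixel columns grow to the right and rows downward; lengths in m; the calibration is good to about 2 mm. A picture is of the moment at which its call begins. There is no depth.
- ticket.job_done(): hands the job in; it is judged then, once.
The state is a dict: "time": time; "q": joint angles; "qd": joint speeds; "joint_efforts": joint torques, N m; "ee_pos": TCP position; "tcp_rot": TCP orientation; "wrist_force": force on the tool from outside, world axes, zero at the start; "torque": the same for the moment, N m; "opening": finger opening in m; "grasp_force": force on a finger pad.
Only numpy, scipy, OpenCV 4.12 (cv2) and the standard library are available. Lean on these libraries where they do the work, as an engineer would, in place of code of your own. Each camera call takes 0.05 s, during which the arm holds its last target. There are 200 camera calls.

TASK

Flip the red toggle on the switch box over to on to start the dust extractor, and only then slide the board straight out over the front edge of the sawing rest, flat on the rest all the way, until its leading end is level with the red pointer of the length gauge. So far out the board would tip, so finish while still holding it: keep it level and pressed down firmly on the rest for the saw cut, and do not let go. Leave the gauge and everything else on the bench undisturbed.

Things in the scene. Friction and masses are not known exactly. Their poses are not given: they have to be found in the camera images.
- switch (a joint): red toggle of the dust extractor, hinged on top of the switch box; 0 = off (leaning 0.6 rad to the box's -x side, over the black patch), 1.2 rad = on (leaning 0.6 rad to the box's +x side, over the green patch). It is weighted: past the middle (0.6) it drops over to the end stop by itself and stays there; pushing it at the tip takes about 1 N
- switch_pivot (a point): hinge centre of the toggle, 85 mm above the bench over the middle of the fixed switch box (grey with yellow top, 120 x 90 x 79 mm high). Axes are the box's: x is the way the toggle is pushed from off to on, y the hinge axis, z up. The box stands left or right of the rest and may be turned; a black battery charger of like size stands on the other side
- switch_tip (a point): centre of the red ball (24 mm diameter) at the end of the toggle, 70 mm from the hinge; the stem is 12 mm thick. In off it lies 40 mm to the box's -x side of the hinge and 58 mm above it
- board_center (a point): centre (half-way up) of the loose light-wood board, 300 x 55 x 28 mm, 0.26 to 0.46 kg, lying on the rest; x runs along it towards its leading end, z up. At the start 35 to 65 mm overhangs the rest's front edge, and the tail also overhangs the back by 55 to 85 mm. It tips once this centre is past the front edge, unless held
- board_end (a point): centre of the board's leading end face, 150 mm from the board's centre along its x, 14 mm above its underside
- rest_edge (a point): middle of the front upper edge of the fixed sawing rest, a dark wood block with a flat grey top, 180 mm along x (back from here), 160 mm wide, 60 mm high. Axes are the rest's: x points straight out, the way the board is slid; y along the edge, z up. An aluminium gauge bar, top 46 mm above the bench, runs outward on its +y side, 92 to 108 mm from the middle line
- mark (a point): tip (mid-thickness) of the red pointer of the fixed length gauge (a bar 6 mm thick along x, 73 to 81 mm above the bench), 46 mm to the +y side of the rest's middle line, 170 to 192 mm out from its front edge; axes parallel to the rest's. The board's leading end must come to the same x; the pointer stands beside the board's path and does not stop it

How it is judged (in metres and radians):
On the way, in this order (a step that is already met when the one before it is completed fails the run):
1. the toggle is flipped on while the board still lies where it was (within 20 mm) (value of joint switch above 1 rad and distance of board_center from where it was at the start of the episode below 0.02 m), for 0.2 s.
2. the board's centre is past the rest's front edge, the board still level (x of board_center in the frame of rest_edge above 0.005 m and angle between board_center's own z axis and vertical below 0.1 rad), for 0.2 s.
At the end, for the whole second after the job is handed in: Still held by the robot (over 1 N): toggle on (over 1.0 rad); board end within 6 mm of the pointer along the rest's x; board in line with the rest (0.1 rad, 30 mm sideways), level (0.05 rad), at rest, pressed on the rest (over 1 N), clear of the gauge (value of joint switch above 1 rad and x of board_end in the frame of mark between -0.006 and 0.006 m and y of board_center in the frame of rest_edge between -0.03 and 0.03 m and angle between the x axis of board_center and the x axis of rest_edge, either way round below 0.1 rad and angle between board_center's own z axis and vertical below 0.05 rad and z of board_center in the frame of rest_edge between 0.009 and 0.02 m and contact force between board and rest above 1 N and (contact force between board and the fingers above 1 N or contact force between board and the arm above 1 N) and contact force between board and marker below 0.2 N and linear speed of board below 0.02 m/s); the arm keeps its last pose, push and grip.
It fails at once if the board is tipped (over 0.25 rad) (angle between board_center's own z axis and vertical above 0.25 rad).
It fails at once if the board is lifted off the rest instead of slid (over 20 mm) (z of board_center in the frame of rest_edge above 0.034 m).
It fails at once if the gauge is struck (over 25 N) by arm or board (contact force between marker and the arm above 25 N or contact force between marker and the fingers above 25 N or contact force between marker and board above 25 N).
It fails at once if a loose bystander on the bench is disturbed (moved over 30 mm) (distance of any of mallet, chisel, dish, glue, carton, offcut from where it was at the start of the episode above 0.03 m).
It also fails if it takes over 45 s, if anything falls off the work surface, if the arm or the gripper's body presses on something with over 40 N, if the wrist force passes 120 N, or if a joint passes its speed limit or range.

## Working session

There is one attempt and no reset: what is moved stays moved. The work goes in short steps, Python scripts to look and compute and a tool call to move; the robot and the scene stay as the last step left them, time stands still between calls to the robot, and variables do not carry over. Pictures are saved under pics/ and viewed, at most 10 in all, crops included, and the job is handed in when it is done.

Besides the shell and the picture viewer there is one more tool, called after "Call:" by a JSON object that holds its "method" and its "body". carry_out: Moves the arm, as the interface text tells. Its arguments: {"type":"object","properties":{"plan":{"type":"array","items":{"type":"object","properties":{"travel":{"type":"array","items":{"type":"number"}},"angular":{"type":"array","items":{"type":"number"}},"grip":{"type":"number"}}}},"grip_force":{"type":"number"}},"required":["plan"]}

```bash
mkdir -p pics; cat > h.py <<'E'
import numpy as np, cv2
from workcell import monitor, cams, ticket
def snap(n,f):
    c=cams.camera(n); cv2.imwrite(f,c["frame"][:,:,::-1]); return c
def ray(c,u,v):
    K=np.array(c["mtx"]);V=np.array(c["view"]);R=V[:3,:3];o=-R.T@V[:3,3]
    d=np.linalg.solve(K,[u,v,1]); d=R.T@np.array([d[0],-d[1],-d[2]]); return o,d
def atz(c,u,v,z):
    o,d=ray(c,u,v); return o+d*(z-o[2])/d[2]
def proj(c,p):
    K=np.array(c["mtx"]);V=np.array(c["view"]);q=V[:3,:3]@np.array(p)+V[:3,3]
    q=K@np.array([q[0],-q[1],-q[2]]); return q[:2]/q[2]
E
python3 - <<'E'
from h import *
for n in("top","side"):
    c=snap(n,f"pics/{n}0.png"); np.savez(f"{n}.npz",mtx=c["mtx"],view=c["view"]); print({k:v for k,v in c.items() if k!='frame'})
print(monitor.get_obs())
E
```

```text
{'mtx': array([[434.64772198,   0.        , 322.60458693],
       [  0.        , 434.64772198, 197.99308572],
       [  0.        ,   0.        ,   1.        ]]), 'view': array([[ 2.70655446e-03, -9.99981902e-01,  5.37309847e-03,
        -1.05120973e-03],
       [ 9.96781924e-01,  3.12828633e-03,  8.00999942e-02,
        -5.66724675e-01],
       [-8.01153531e-02,  5.13901243e-03,  9.96772352e-01,
        -1.38837609e+00],
       [ 0.00000000e+00,  0.00000000e+00,  0.00000000e+00,
         1.00000000e+00]])}
{'mtx': array([[374.70095224,   0.        , 319.27043105],
       [  0.        , 374.70095224, 197.33127552],
       [  0.        ,   0.        ,   1.        ]]), 'view': array([[ 0.99277606, -0.11872966, -0.0172907 , -0.52966078],
       [ 0.09973183,  0.7364872 ,  0.66905917, -0.1305218 ],
       [-0.06670279, -0.66595036,  0.74300798, -0.93525037],
       [ 0.        ,  0.        ,  0.        ,  1.        ]])}
{'time': 0.1, 'q': array([ 6.74350733e+01,  5.00867666e+00,  1.00407939e+01,  9.50980952e+01,
       -1.82433156e-04,  8.99988970e+01]), 'qd': array([ 0.01835518, -0.05375126,  0.13091111,  0.02763995, -0.06444465,
       -0.02554537]), 'joint_efforts': array([ 7.84783174e-05, -5.21562874e+01,  4.65653908e+01,  1.59644627e-02,
        8.24851654e-07, -2.12306652e-06]), 'ee_pos': array([0.21097078, 0.50769794, 0.2046631 ]), 'tcp_rot': array([-1.79934022e+02,  1.81162854e-04,  1.57436177e+02]), 'wrist_force': array([ 0.2630263 , -0.65977549, -0.77172203]), 'torque': array([-0.0448067 ,  0.05312954, -0.0188056 ]), 'grasp_force': 0.0, 'opening': 0.08558869739904838}
```

View pics/top0.png

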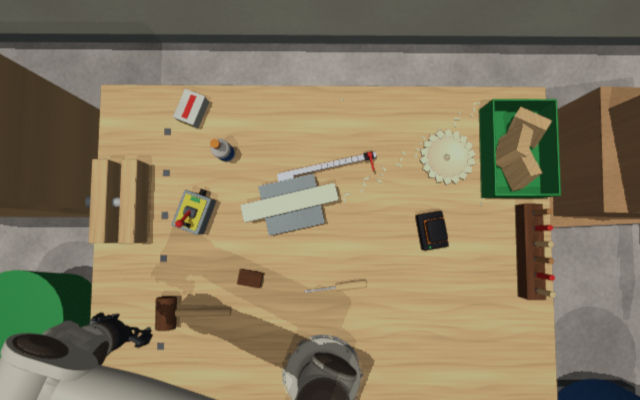

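View pics/side0.png

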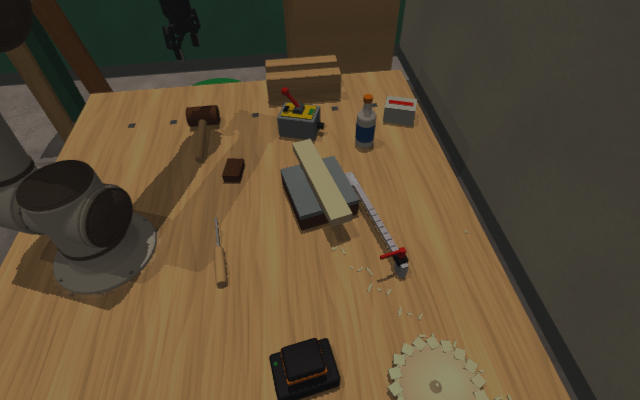

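The top view shows the board at about (290,203), with the rest under it, the gauge pointer near (372,165) and the switch box at (193,212). The red ball is near (182,222). I'll enlarge these areas.

```bash
python3 - <<'E'
import cv2,numpy as np
t=cv2.imread("pics/top0.png");s=cv2.imread("pics/side0.png")
r=lambda i,x,y,w,h,k:cv2.resize(i[y:y+h,x:x+w],None,fx=k,fy=k,interpolation=cv2.INTER_CUBIC)
cv2.imwrite("pics/a.png",r(t,230,140,160,100,5))
o=np.zeros((600,800,3),np.uint8)
o[:300,:300]=r(t,165,180,60,60,5); o[:300,320:800]=r(s,260,80,96,60,5)
o[310:600,:]=0
x=r(s,270,130,160,145,2); o[310:600,:320]=x
x=r(s,370,235,50,50,5.8); o[310:600,340:630]=x
cv2.imwrite("pics/b.png",o)
E
```

```text
(no output)
```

View pics/a.png

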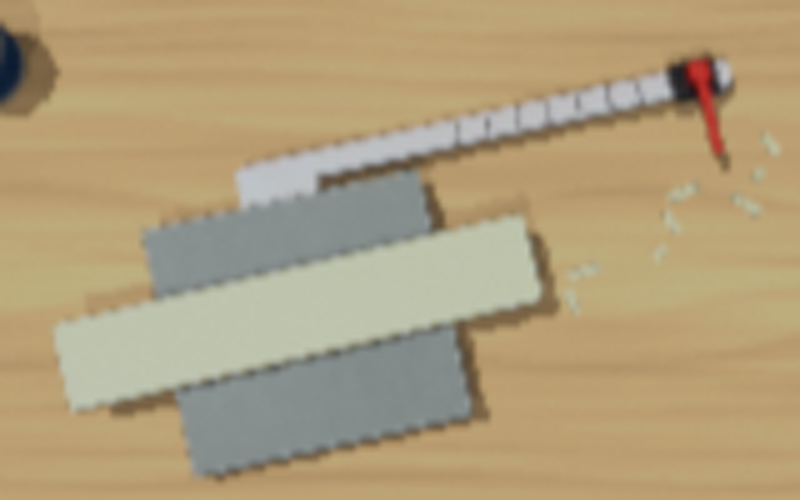

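View pics/b.png

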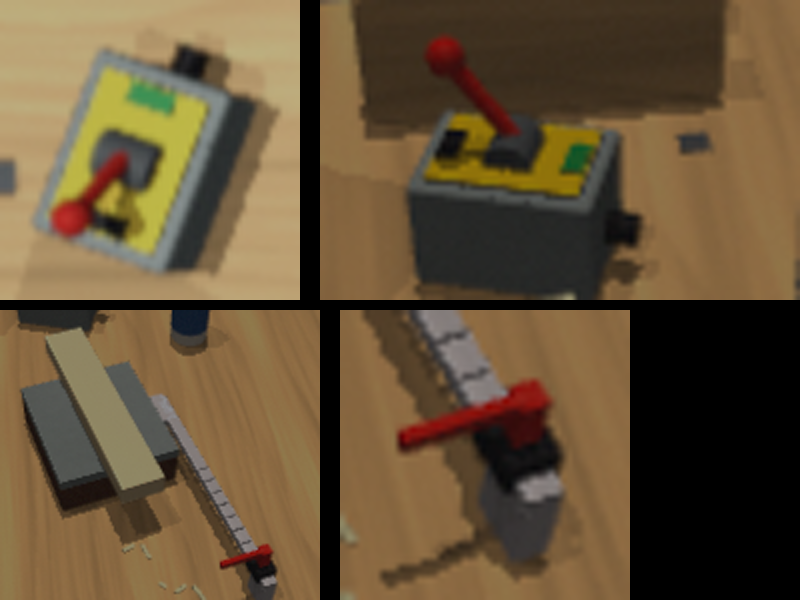

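The enlarged crops give me clear corners for the rest, board, box, pointer tip and ball. Next I turn them into world positions.

```bash
cat > m.py <<'E'
from h import *
np.set_printoptions(precision=4,suppress=True)
T=dict(np.load("top.npz"));S=dict(np.load("side.npz"))
A=lambda X,Y,z:atz(T,230+(X+.5)/5-.5,140+(Y+.5)/5-.5,z)
B=lambda X,Y,z:atz(T,165+(X+.5)/5-.5,180+(Y+.5)/5-.5,z)
def rect(P,nm):
    P=np.array(P)  # back+y, front+y, front-y, back-y
    c=P.mean(0); x=P[1]+P[2]-P[0]-P[3]; y=P[0]+P[1]-P[2]-P[3]
    a=np.degrees(np.arctan2(x[1],x[0])); b=np.degrees(np.arctan2(y[1],y[0]))-90
    print(nm,c,"len",np.linalg.norm(x)/2,"wid",np.linalg.norm(y)/2,"yaw",a,b); return c,np.radians(a)
rc,ra=rect([A(145,232,.06),A(420,170,.06),A(472,415,.06),A(195,475,.06)],"rest")
bc,ba=rect([A(55,325,.088),A(523,213,.088),A(542,298,.088),A(72,410,.088)],"board")
# box: +x toward green: back=-x
sc,sa=rect([B(38,228,.079),B(103,50,.079),B(232,92,.079),B(168,270,.079)],"box")
tip=B(71,217,.143); print("ball",tip, "pred",sc[:2]-.04*np.array([np.cos(sa),np.sin(sa)]))
print("side ball",atz(S,260+125.5/5-.5,80+57.5/5-.5,.143))
m=A(726,165,.077); ms=atz(S,370+62/5.8-.5,235+128/5.8-.5,.077)
a=(ra+ba)/2; ux=np.array([np.cos(a),np.sin(a)]);uy=np.array([-ux[1],ux[0]])
e=rc[:2]+.09*ux
f=lambda p:np.array([(p[:2]-e)@ux,(p[:2]-e)@uy])
print("axis",np.degrees(a),ux,"edge",e,"mark",f(m),f(ms),m,ms,"board",f(bc), "end",f(bc)+[.15,0])
E
python3 m.py
```

```text
rest [0.5441 0.0998 0.06  ] len 0.1781496073997105 wid 0.15781439805329917 yaw -77.31500108957934 -77.75067448772336
board [0.5492 0.1038 0.088 ] len 0.297764631126865 wid 0.05392905205945519 yaw -76.33633302077193 -77.58432617966744
box [0.5188 0.4072 0.079 ] len 0.11671118467417031 wid 0.08498672195834797 yaw -18.48913521111802 -17.708870284148617
ball [0.4817 0.4253 0.143 ] pred [0.4808 0.4199]
side ball [0.4801 0.4225 0.143 ]
axis -76.82566705517564 [ 0.2279 -0.9737] edge [0.5647 0.0122] mark [0.1881 0.0363] [0.1834 0.0448] [ 0.6428 -0.1627  0.077 ] [ 0.65   -0.1562  0.077 ] board [-0.0928  0.0058] end [0.0572 0.0058]
```

Call:
{"method": "carry_out", "body": {"plan": [{"travel": [0.742, -0.243, 0], "angular": [0, 0, 0], "grip": -1}, {"travel": [0.742, -0.243, 0], "angular": [0, 0, 0], "grip": -1}, {"travel": [0.742, -0.243, 0], "angular": [0, 0, 0], "grip": -1}, {"travel": [0.742, -0.243, 0], "angular": [0, 0, 0], "grip": -1}, {"travel": [0.742, -0.243, 0], "angular": [0, 0, 0], "grip": -1}, {"travel": [0.742, -0.243, 0], "angular": [0, 0, 0], "grip": -1}, {"travel": [0.742, -0.243, -0.247], "angular": [0, 0, 0], "grip": -1}, {"travel": [0.742, -0.243, -0.247], "angular": [0, 0, 0], "grip": -1}]}}

```text
time: 0.77
ee_pos: [0.4361, 0.4347, 0.1305]
tcp_rot: [179.9, 0.1, 157.3]
wrist_force: [0.4, 0.4, -1.2]
opening: 0.0001
grasp_force: 0.0
```

Call:
{"method": "carry_out", "body": {"plan": [{"travel": [0.06, -0.02, 0], "angular": [0, 0, 0], "grip": -1}, {"travel": [0.11, -0.036, 0], "angular": [0, 0, 0], "grip": -1}, {"travel": [0.16, -0.052, 0], "angular": [0, 0, 0], "grip": -1}, {"travel": [0.21, -0.068, 0], "angular": [0, 0, 0], "grip": -1}, {"travel": [0.26, -0.084, 0], "angular": [0, 0, 0], "grip": -1}, {"travel": [0.3, -0.098, 0], "angular": [0, 0, 0], "grip": -1}, {"travel": [0.32, -0.104, 0], "angular": [0, 0, 0], "grip": -1}, {"travel": [0.32, -0.104, 0], "angular": [0, 0, 0], "grip": -1}]}}

```text
time: 1.43
ee_pos: [0.5314, 0.4035, 0.1318]
tcp_rot: [179.9, 0.0, 157.4]
wrist_force: [0.2, 0.8, -0.2]
opening: 0.0001
grasp_force: 0.0
```

Call:
{"method": "carry_out", "body": {"plan": [{"travel": [-0.1, 0.03, 0.1], "angular": [0, 0, 0], "grip": -1}, {"travel": [-0.2, 0.06, 0.2], "angular": [0, 0, 0], "grip": -1}, {"travel": [-0.25, 0.06, 0.3], "angular": [0, 0, 0], "grip": -1}, {"travel": [-0.25, 0.06, 0.4], "angular": [0, 0, 0], "grip": 0.9}, {"travel": [-0.25, 0.06, 0.4], "angular": [0, 0, 0], "grip": 0.9}]}}

```text
time: 1.85
ee_pos: [0.4539, 0.4233, 0.2592]
tcp_rot: [179.5, 0.2, 157.6]
wrist_force: [0.4, 0.7, 0.8]
opening: 0.0235
grasp_force: 0.0
```

```bash
python3 - <<'E'
from h import *
t=snap("top","pics/t1.png");s=snap("side","pics/s1.png")
r=lambda i,x,y,w,h,k:cv2.resize(i["frame"][y:y+h,x:x+w,::-1],None,fx=k,fy=k,interpolation=cv2.INTER_CUBIC)
o=np.zeros((600,800,3),np.uint8)
o[:300,:480]=r(s,260,80,96,60,5)
o[:300,490:790]=r(t,165,180,60,60,5)
o[310:590,:280]=r(t,355,150,35,35,8)
o[310:590,300:780]=r(s,350,225,60,35,8)
cv2.imwrite("pics/c.png",o)
E
```

```text
(no output)
```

View pics/c.png

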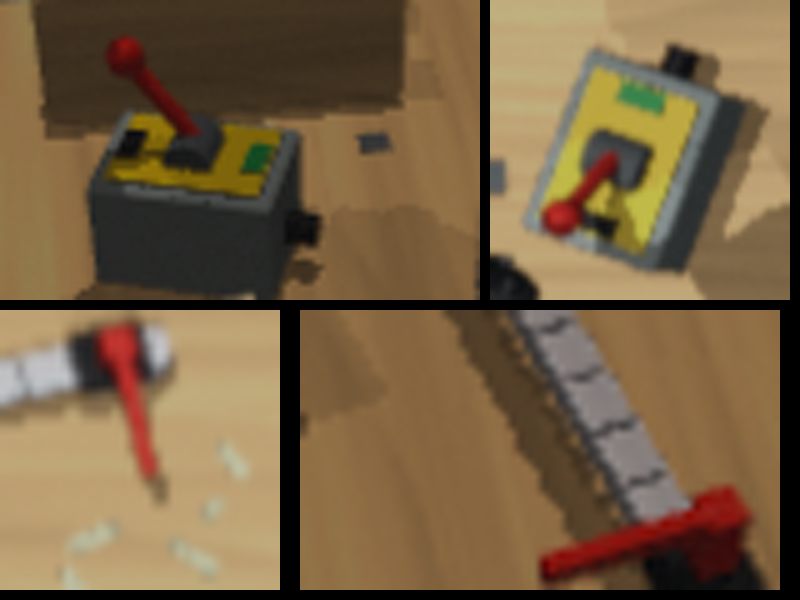

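The toggle still leans over the black patch, with the ball at crop (125,55) in the side view, so the push didn't flip it. I'll check the ball and finger positions before trying again.

```bash
python3 - <<'E'
from h import *
np.set_printoptions(precision=4,suppress=True)
T=dict(np.load("top.npz"));S=dict(np.load("side.npz"))
ut=(165+(72.5)/5-.5,180+217.5/5-.5); us=(260+125.5/5-.5,80+57.5/5-.5)
(o1,d1),(o2,d2)=ray(T,*ut),ray(S,*us)
st=np.linalg.lstsq(np.c_[d1,-d2],o2-o1,rcond=None)[0]; print(o1+d1*st[0],o2+d2*st[1])
# green patch, black patch, hinge
B=lambda X,Y,z:atz(T,165+(X+.5)/5-.5,180+(Y+.5)/5-.5,z)
C=lambda X,Y,z:atz(S,260+(X+.5)/5-.5,80+(Y+.5)/5-.5,z)
print("green",B(152,97,.079),C(258,158,.079),"black",B(110,225,.079),C(131,143,.079),"hinge",B(122,158,.085),C(192,137,.085))
c=cams.camera("top");o=monitor.get_obs();p=o["ee_pos"];print(o["time"],p,proj(c,p),proj(c,p+[0,0,-.011]))
f=cams.camera("side");print(proj(f,p+[0,0,-.011]))
r=lambda i,x,y,w,h,k:cv2.resize(i["frame"][y:y+h,x:x+w,::-1],None,fx=k,fy=k,interpolation=cv2.INTER_CUBIC)
cv2.imwrite("pics/d.png",np.hstack([r(c,120,170,130,130,3),r(f,220,10,130,130,3)]))
E
```

```text
[0.4818 0.4252 0.1414] [0.4801 0.4252 0.1413]
green [0.5578 0.3979 0.079 ] [0.5569 0.3979 0.079 ] black [0.4782 0.4218 0.079 ] [0.4785 0.4256 0.079 ] hinge [0.5195 0.4137 0.085 ] [0.5172 0.4178 0.085 ]
2.0 [0.4544 0.4223 0.2515] [166.5647 232.2487] [167.9893 232.255 ]
[272.6541  61.6712]
```

View pics/d.png

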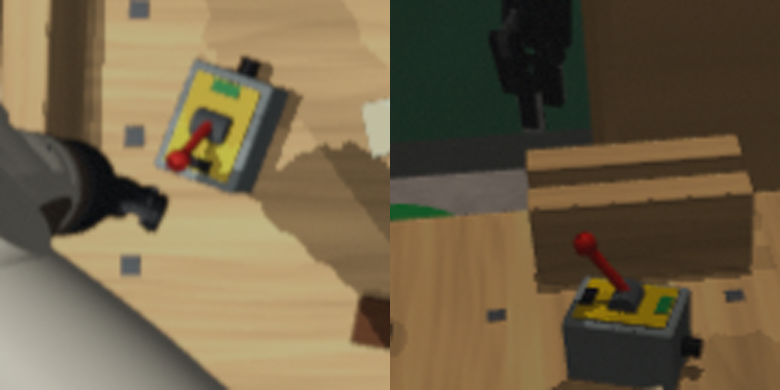

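```bash
python3 - <<'E'
from h import *
np.set_printoptions(precision=4,suppress=True)
T=dict(np.load("top.npz"));S=dict(np.load("side.npz"))
for ut in [(120+155/3,170+190/3),(120+155/3,170+205/3),(120+160/3,170+222/3)]:
  (o1,d1),(o2,d2)=ray(T,*ut),ray(S,220+145/3,10+125/3)
  st=np.linalg.lstsq(np.c_[d1,-d2],o2-o1,rcond=None)[0]; print(o1+d1*st[0],o2+d2*st[1])
print(monitor.get_obs())
t=cams.camera("top")["frame"][200:260,140:200,::-1];s=cams.camera("side")["frame"][0:70,240:310,::-1]
b=lambda i:cv2.convertScaleAbs(cv2.resize(i,(390,390),interpolation=cv2.INTER_CUBIC),alpha=2,beta=20)
cv2.imwrite("pics/e.png",np.hstack([b(t),b(s)]))
E
```

```text
[0.4515 0.3976 0.2833] [0.4464 0.3974 0.2833]
[0.4385 0.3972 0.2833] [0.4464 0.3975 0.2832]
[0.4238 0.3914 0.2865] [0.4466 0.3918 0.286 ]
{'time': 2.05, 'q': array([ 42.881 ,  16.6674,  28.684 , 102.0653,   0.0044,  65.4247]), 'qd': array([-0.2977,  0.6269, -0.8922,  0.0664, -0.0069, -0.0964]), 'joint_efforts': array([  0.3014, -65.6019,  46.9059,   0.1156,   0.0098,   0.0033]), 'ee_pos': array([0.4543, 0.4219, 0.2505]), 'tcp_rot': array([-179.9575,   -0.0243,  157.4563]), 'wrist_force': array([ 0.3814, -0.6364, -0.2866]), 'torque': array([-0.0346,  0.0035,  0.0368]), 'grasp_force': 0.0, 'opening': 0.05323546770256593}
```

View pics/e.png

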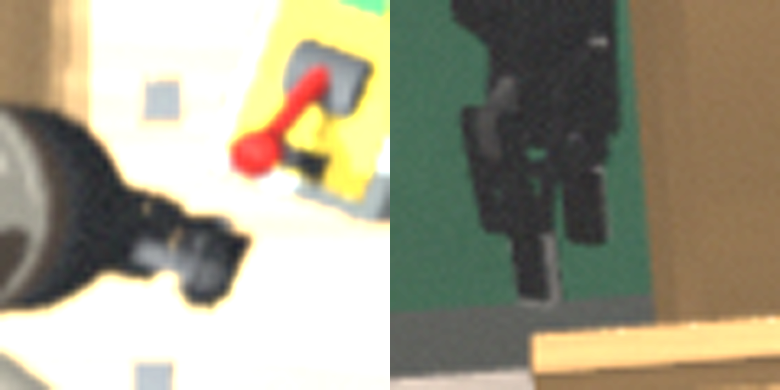

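Measured against the cameras, the fingertips appear about 40 mm higher than the reported TCP implies. That would mean the push passed over the ball. I'll check this against the start picture too.

```bash
python3 - <<'E'
from h import *
np.set_printoptions(precision=4,suppress=True)
T=dict(np.load("top.npz"));S=dict(np.load("side.npz"))
ty=np.array([.383,.924,0])
for nm,p,op in (("start",np.array([.211,.508,.205]),.0856),("now",np.array([.4543,.4219,.2505]),.053)):
  for dz in (0,.04):
    for s in(-1,1):
      q=p+s*ty*(op/2+.007)+[0,0,-.011+.013*(op/.0856)+dz]
      print(nm,dz,s,"top",proj(T,q),"side",proj(S,q))
t=cv2.imread("pics/top0.png")[290:370,90:170];s=cv2.imread("pics/side0.png")[0:70,140:210]
b=lambda i:cv2.convertScaleAbs(cv2.resize(i,(400,400),interpolation=cv2.INTER_CUBIC),alpha=2,beta=20)
cv2.imwrite("pics/f.png",np.hstack([b(t),b(s)]))
E
```

```text
start 0 -1 top [154.7913 327.9786] side [184.0843  72.4114]
start 0 1 top [121.7913 313.7939] side [200.1473  56.2426]
start 0.04 -1 top [149.08   331.2595] side [180.0953  59.5959]
start 0.04 1 top [114.9564 316.579 ] side [196.8027  43.7243]
now 0 -1 top [178.5346 237.0653] side [268.1363  65.2259]
now 0 1 top [155.9064 227.4882] side [276.4267  53.8144]
now 0.04 -1 top [173.5564 237.2109] side [266.3775  51.4291]
now 0.04 1 top [150.1422 227.2976] side [274.9732  40.2578]
```

View pics/f.png

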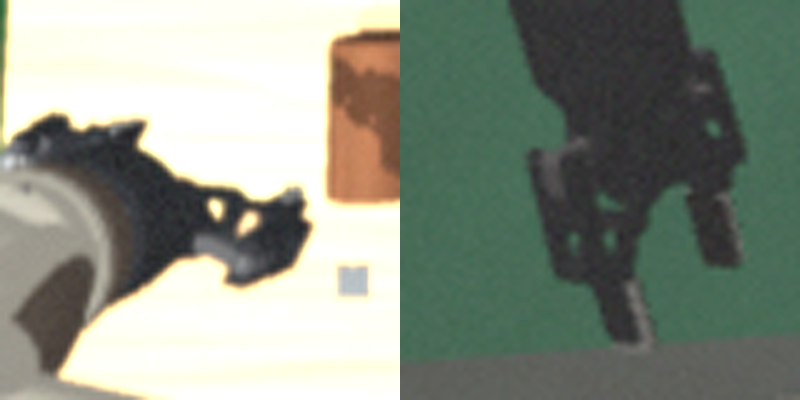

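The start picture agrees: the real tips sit about 35 mm above the nominal tips, and x and y match. I'll repeat the push 35 mm lower.

Call:
{"method": "carry_out", "body": {"plan": [{"travel": [-0.07, 0.043, 0], "angular": [0, 0, 0], "grip": -1}, {"travel": [-0.07, 0.043, 0], "angular": [0, 0, 0], "grip": -1}, {"travel": [-0.07, 0.043, -0.1], "angular": [0, 0, 0], "grip": -1}, {"travel": [-0.07, 0.043, -0.22], "angular": [0, 0, 0], "grip": -1}, {"travel": [-0.07, 0.043, -0.34], "angular": [0, 0, 0], "grip": -1}, {"travel": [-0.07, 0.043, -0.44], "angular": [0, 0, 0], "grip": -1}, {"travel": [-0.07, 0.043, -0.51], "angular": [0, 0, 0], "grip": -1}, {"travel": [-0.07, 0.043, -0.51], "angular": [0, 0, 0], "grip": -1}]}}

```text
time: 2.82
ee_pos: [0.4317, 0.4323, 0.092]
tcp_rot: [-179.5, -0.2, 157.4]
wrist_force: [-1.0, -0.6, -0.0]
opening: 0.0001
grasp_force: 0.0
```

Call:
{"method": "carry_out", "body": {"plan": [{"travel": [0.06, -0.02, 0], "angular": [0, 0, 0], "grip": -1}, {"travel": [0.11, -0.036, 0], "angular": [0, 0, 0], "grip": -1}, {"travel": [0.16, -0.052, 0], "angular": [0, 0, 0], "grip": -1}, {"travel": [0.21, -0.068, 0], "angular": [0, 0, 0], "grip": -1}, {"travel": [0.25, -0.082, 0], "angular": [0, 0, 0], "grip": -1}, {"travel": [0.29, -0.095, 0], "angular": [0, 0, 0], "grip": -1}, {"travel": [0.32, -0.104, 0], "angular": [0, 0, 0], "grip": -1}, {"travel": [0.32, -0.104, 0], "angular": [0, 0, 0], "grip": -1}]}}

```text
time: 3.48
ee_pos: [0.5284, 0.4035, 0.098]
tcp_rot: [-179.9, -0.3, 157.4]
wrist_force: [-11.0, 2.5, 3.3]
opening: -0.0001
grasp_force: 5.9
```

```bash
python3 - <<'E'
from h import *
np.set_printoptions(precision=4,suppress=True)
for n in("top","side"):
    c=snap(n,f"pics/{n}2.png"); f=c["frame"].astype(int)
    m=(f[...,0]>110)&(f[...,1]<60)&(f[...,2]<60)
    x0,y0,x1,y1=(165,180,225,240) if n=="top" else (260,70,356,140)
    ys,xs=np.nonzero(m[y0:y1,x0:x1]); 
    print(n,len(xs),xs.mean()+x0 if len(xs) else 0,ys.mean()+y0 if len(xs) else 0, xs.min()+x0,xs.max()+x0,ys.min()+y0,ys.max()+y0)
    print("off",proj(c,[.481,.4235,.143]),"on",proj(c,[.557,.398,.143]))
print(monitor.get_obs()["wrist_force"])
E
```

```text
top 3 187.0 195.66666666666666 186 188 195 196
off [179.3917 223.2454] on [188.7547 197.5943]Traceback (most recent call last):
  File "<stdin>", line 8, in <module>
    return umr_minimum(a, axis, None, out, keepdims, initial, where)
ValueError: zero-size array to reduction operation minimum which has no identity
```

The red ball's pixels, about (187,196) in the top view, now match the ON position. I'll back away, rise and verify.

Call:
{"method": "carry_out", "body": {"plan": [{"travel": [-0.05, 0.016, 0], "angular": [0, 0, 0], "grip": -1}, {"travel": [-0.1, 0.033, 0], "angular": [0, 0, 0], "grip": -1}, {"travel": [-0.13, 0.04, 0.13], "angular": [0, 0, 0], "grip": -1}, {"travel": [-0.13, 0.04, 0.26], "angular": [0, 0, 0], "grip": 1}, {"travel": [-0.13, 0.04, 0.38], "angular": [0, 0, -0.2], "grip": 1}, {"travel": [-0.13, -0.1, 0.45], "angular": [0, 0, -0.45], "grip": 1}, {"travel": [-0.13, -0.23, 0.45], "angular": [0, 0, -0.7], "grip": 1}, {"travel": [-0.1, -0.36, 0.45], "angular": [0, 0, -0.945], "grip": 1}]}}

```text
time: 4.25
ee_pos: [0.4995, 0.2955, 0.2356]
tcp_rot: [179.8, 0.0, 130.1]
wrist_force: [0.6, 0.1, -0.0]
opening: 0.0606
grasp_force: 0.0
```

```bash
python3 - <<'E'
from h import *
np.set_printoptions(precision=4,suppress=True)
for n in("top","side"):
    c=snap(n,f"pics/{n}3.png"); f=c["frame"].astype(int)
    m=(f[...,0]>90)&(f[...,1]<60)&(f[...,2]<60)
    x0,y0,x1,y1=(165,170,225,240) if n=="top" else (260,60,356,140)
    ys,xs=np.nonzero(m[y0:y1,x0:x1]); 
    print(n,len(xs),list(zip(xs+x0,ys+y0))[::6])
    print("off",proj(c,[.481,.4235,.143]),"on",proj(c,[.557,.398,.143]))
o=monitor.get_obs();print(o["ee_pos"],o["tcp_rot"],o["wrist_force"],o["q"])
E
```

```text
top 0 []
off [179.3917 223.2454] on [188.7547 197.5943]
side 23 [(np.int64(308), np.int64(90)), (np.int64(309), np.int64(91)), (np.int64(309), np.int64(92)), (np.int64(309), np.int64(93))]
off [284.8886  90.7908] on [310.5219  93.379 ]
[0.501  0.2914 0.235 ] [179.8999   0.0907 129.8433] [0.682  0.9272 0.0545] [30.2287  9.8393 18.7895 98.8364 -0.0727 80.3853]
```

The toggle is on, with the ball at (309,91) in the side view. Next I move over the board's tail, still above it.

Call:
{"method": "carry_out", "body": {"plan": [{"travel": [0.04, -0.13, 0], "angular": [0, 0, -0.24], "grip": 1}, {"travel": [0.08, -0.25, 0], "angular": [0, 0, -0.48], "grip": 1}, {"travel": [0.102, -0.365, -0.08], "angular": [0, 0, -0.72], "grip": 1}, {"travel": [0.102, -0.365, -0.2], "angular": [0, 0, -0.943], "grip": 1}, {"travel": [0.102, -0.365, -0.32], "angular": [0, 0, -0.943], "grip": 1}, {"travel": [0.102, -0.365, -0.43], "angular": [0, 0, -0.943], "grip": 1}, {"travel": [0.102, -0.365, -0.53], "angular": [0, 0, -0.943], "grip": 1}, {"travel": [0.102, -0.365, -0.53], "angular": [0, 0, -0.943], "grip": 1}]}}

```text
time: 5.02
ee_pos: [0.5274, 0.1853, 0.068]
tcp_rot: [-179.5, 0.1, 103.4]
wrist_force: [-0.7, -0.7, -1.4]
opening: 0.0855
grasp_force: 0.0
```

```bash
python3 - <<'E'
from h import *
np.set_printoptions(precision=4,suppress=True)
c=snap("top","pics/top4.png");f=snap("side","pics/side4.png")
o=monitor.get_obs();p=o["ee_pos"];print(p,o["tcp_rot"],o["wrist_force"],o["opening"])
a=np.radians(o["tcp_rot"][2]);ty=np.array([np.sin(a),-np.cos(a),0])
for s in(-1,1):
    q=p+s*ty*.05+[0,0,.037]; print(proj(c,q),proj(f,q))
r=lambda i,x,y,w,h,k:cv2.resize(i["frame"][y:y+h,x:x+w,::-1],None,fx=k,fy=k,interpolation=cv2.INTER_CUBIC)
cv2.imwrite("pics/g.png",np.hstack([r(c,210,150,100,100,4),r(f,260,90,100,100,4)]))
E
```

```text
[0.5299 0.1864 0.0744] [-179.9211    0.0061  103.3752] [ 0.3756 -0.7772  0.4807] 0.08539993282825135
[265.1006 223.6119] [291.3729 152.1172]
[257.919  191.5716] [326.3448 143.2898]
```

View pics/g.png

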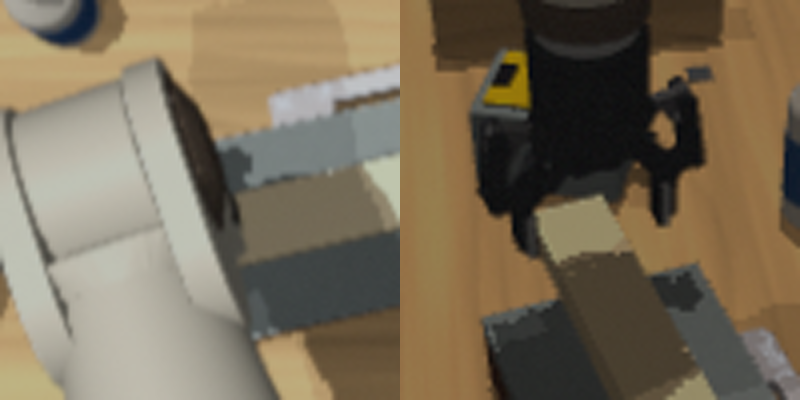

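The side view shows the fingertips at (291,152) and (326,145), straddling the board's tail. They match the +35 mm correction. Now I lower to straddle it.

Call:
{"method": "carry_out", "body": {"plan": [{"travel": [0, 0, -0.05], "angular": [0, 0, 0], "grip": 1}, {"travel": [0, 0, -0.1], "angular": [0, 0, 0], "grip": 1}, {"travel": [0, 0, -0.12], "angular": [0, 0, 0], "grip": 1}, {"travel": [0, 0, -0.13], "angular": [0, 0, 0], "grip": 1}, {"travel": [0, 0, -0.13], "angular": [0, 0, 0], "grip": 1}, {"travel": [0, 0, -0.13], "angular": [0, 0, 0], "grip": 1}]}}

```text
time: 5.62
ee_pos: [0.5309, 0.1867, 0.0367]
tcp_rot: [179.9, -0.0, 103.4]
wrist_force: [0.1, 0.0, 0.1]
opening: 0.0851
grasp_force: 0.0
```

Call:
{"method": "carry_out", "body": {"grip_force": 50, "plan": [{"travel": [0, 0, 0], "angular": [0, 0, 0], "grip": 0.45}, {"travel": [0, 0, 0], "angular": [0, 0, 0], "grip": 0.3}, {"travel": [0, 0, 0], "angular": [0, 0, 0], "grip": 0.2}, {"travel": [0, 0, 0], "angular": [0, 0, 0], "grip": -0.2}, {"travel": [0, 0, 0], "angular": [0, 0, 0], "grip": -0.2}, {"travel": [0, 0, 0], "angular": [0, 0, 0], "grip": -0.2}]}}

```text
time: 6.12
ee_pos: [0.5304, 0.1866, 0.0361]
tcp_rot: [179.9, -0.0, 103.3]
wrist_force: [-0.7, -0.1, 6.8]
opening: 0.0541
grasp_force: 53.9
```

The board is gripped at a 54 mm opening. I'll press lightly and slide most of the way.

Call:
{"method": "carry_out", "body": {"plan": [{"travel": [0, 0, -0.004], "angular": [0, 0, 0], "grip": -0.2}, {"travel": [0.004, -0.02, -0.006], "angular": [0, 0, 0], "grip": -0.2}, {"travel": [0.013, -0.06, -0.006], "angular": [0, 0, 0], "grip": -0.2}, {"travel": [0.024, -0.11, -0.006], "angular": [0, 0, 0], "grip": -0.2}, {"travel": [0.036, -0.16, -0.006], "angular": [0, 0, 0], "grip": -0.2}, {"travel": [0.045, -0.2, -0.006], "angular": [0, 0, 0], "grip": -0.2}, {"travel": [0.05, -0.22, -0.006], "angular": [0, 0, 0], "grip": -0.2}, {"travel": [0.05, -0.22, -0.006], "angular": [0, 0, 0], "grip": -0.2}]}}

```text
time: 6.78
ee_pos: [0.5467, 0.1209, 0.0362]
tcp_rot: [179.7, -0.1, 103.3]
wrist_force: [-0.7, 2.4, 14.9]
opening: 0.054
grasp_force: 55.0
```

Call:
{"method": "carry_out", "body": {"plan": [{"travel": [0.005, -0.02, 0], "angular": [0, 0, 0], "grip": -0.2}, {"travel": [0.013, -0.06, 0], "angular": [0, 0, 0], "grip": -0.2}, {"travel": [0.022, -0.1, 0], "angular": [0, 0, 0], "grip": -0.2}, {"travel": [0.03, -0.13, 0], "angular": [0, 0, 0], "grip": -0.2}, {"travel": [0.033, -0.146, 0], "angular": [0, 0, 0], "grip": -0.2}, {"travel": [0.033, -0.146, 0], "angular": [0, 0, 0], "grip": -0.2}, {"travel": [0.033, -0.146, 0], "angular": [0, 0, 0], "grip": -0.2}]}}

```text
time: 7.37
ee_pos: [0.5566, 0.0775, 0.0362]
tcp_rot: [179.7, -0.1, 103.4]
wrist_force: [-1.7, 4.8, 14.8]
opening: 0.0543
grasp_force: 55.0
```

```bash
python3 - <<'E'
from h import *
c=snap("top","pics/top5.png");f=snap("side","pics/side5.png")
o=monitor.get_obs();print(o["ee_pos"],o["tcp_rot"],o["wrist_force"])
r=lambda i,x,y,w,h,k:cv2.resize(i["frame"][y:y+h,x:x+w,::-1],None,fx=k,fy=k,interpolation=cv2.INTER_CUBIC)
cv2.imwrite("pics/h.png",np.hstack([r(c,330,150,50,70,8),r(f,340,220,50,70,8)]))
E
```

```text
[0.55655898 0.0774628  0.03616021] [ 1.79734065e+02 -5.02390302e-02  1.03364720e+02] [-1.06454798  3.72568114 14.62365125]
```

View pics/h.png

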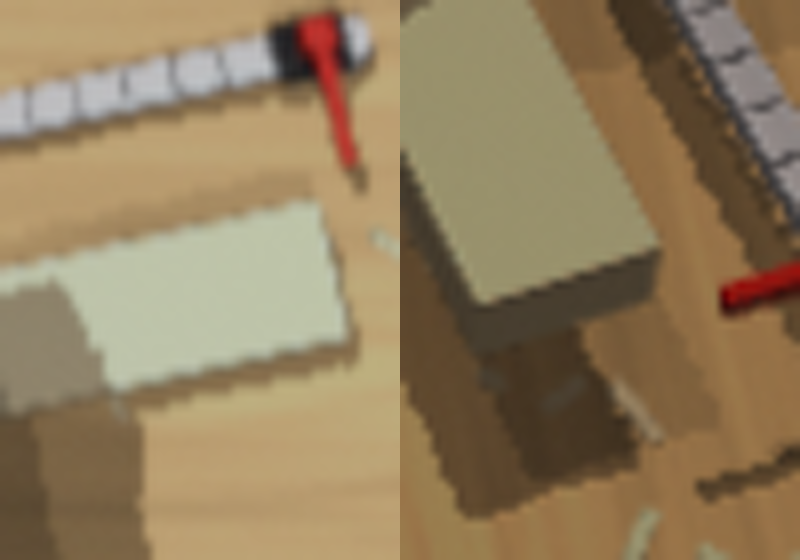

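In the top crop the board end corners are at (318,198) and (350,335), and the pointer tip is at (352,168). In the side crop the corners are at (655,248) and (485,305), and the tip is at (724,298).

```bash
cat > n.py <<'E'
from h import *
np.set_printoptions(precision=4,suppress=True)
T=dict(np.load("top.npz"));S=dict(np.load("side.npz"))
t=lambda X,Y,z:atz(T,330+(X+.5)/8-.5,150+(Y+.5)/8-.5,z)[:2]
s=lambda X,Y,z:atz(S,340+(X-400+.5)/8-.5,220+(Y+.5)/8-.5,z)[:2]
a=np.radians(-77.2);ux=np.array([np.cos(a),np.sin(a)]);uy=np.array([-ux[1],ux[0]])
e=np.array([.5441,.0998])+.09*ux
F=lambda p:np.array([(p-e)@ux,(p-e)@uy])
print("top corners",F(t(318,198,.088)),F(t(350,335,.088)),"tip",F(t(352,168,.079)),"base",F(t(322,40,.081)))
print("side corners",F(s(655,248,.088)),F(s(485,305,.088)),"tip",F(s(724,298,.077)))
E
python3 n.py
```

```text
top corners [0.1682 0.0354] [ 0.1682 -0.0194] tip [0.1852 0.045 ] base [0.185  0.0967]
side corners [0.1687 0.0313] [ 0.1695 -0.019 ] tip [0.1836 0.046 ]
```

Call:
{"method": "carry_out", "body": {"plan": [{"travel": [0.003, -0.013, 0], "angular": [0, 0, 0], "grip": -0.2}, {"travel": [0.007, -0.03, 0], "angular": [0, 0, 0], "grip": -0.2}, {"travel": [0.01, -0.043, 0], "angular": [0, 0, 0], "grip": -0.2}, {"travel": [0.012, -0.052, 0], "angular": [0, 0, 0], "grip": -0.2}, {"travel": [0.012, -0.052, 0], "angular": [0, 0, 0], "grip": -0.2}, {"travel": [0.012, -0.052, 0], "angular": [0, 0, 0], "grip": -0.2}]}}

```text
time: 7.97
ee_pos: [0.5599, 0.0627, 0.0362]
tcp_rot: [179.7, -0.1, 103.4]
wrist_force: [-3.3, 9.0, 16.2]
opening: 0.0542
grasp_force: 55.0
```

```bash
python3 - <<'E'
from h import *
c=snap("top","pics/top6.png");f=snap("side","pics/side6.png")
o=monitor.get_obs();print(o["ee_pos"],o["tcp_rot"],o["wrist_force"])
r=lambda i,x,y,w,h,k:cv2.resize(i["frame"][y:y+h,x:x+w,::-1],None,fx=k,fy=k,interpolation=cv2.INTER_CUBIC)
cv2.imwrite("pics/i.png",np.hstack([r(c,330,150,50,70,8),r(f,340,220,50,70,8)]))
E
```

```text
[0.5599543  0.06276795 0.03617764] [ 1.79733048e+02 -1.37454409e-01  1.03407670e+02] [-1.92161439  8.35313354 15.43678696]
```

```bash
cat >> n.py <<'E'
xs=np.arange(.150,.205,.0005)
for n,K in(("top",T),("side",S)):
  for i in(5,6):
    im=cv2.imread(f"pics/{n}{i}.png").astype(np.float32).sum(2); r=[]
    for y in(-.01,0,.01,.02,.025):
      P=np.array([proj(K,[*(e+x*ux+y*uy),.088]) for x in xs],np.float32)
      g=cv2.remap(im,P[None,:,0].copy(),P[None,:,1].copy(),cv2.INTER_LINEAR)[0]
      d=np.convolve(g,np.r_[np.ones(8),-np.ones(8)],"valid"); k=np.argmin(d); r.append(xs[k+8])
    print(n,i,np.array(r))
E
python3 n.py
```

```text
top corners [0.1682 0.0354] [ 0.1682 -0.0194] tip [0.1852 0.045 ] base [0.185  0.0967]
side corners [0.1687 0.0313] [ 0.1695 -0.019 ] tip [0.1836 0.046 ]
top 5 [0.1675 0.167  0.1675 0.1675 0.1665]
top 6 [0.1825 0.1825 0.182  0.1815 0.1825]
side 5 [0.1695 0.169  0.169  0.1695 0.169 ]
side 6 [0.184  0.184  0.1845 0.184  0.1845]
```

The board end is within about 3 mm of the pointer in both views, still gripped and pressed down with about 15 N. I'm handing in.

```bash
python3 -c "
from h import *
print(ticket.job_done())"
```

```text
the job is handed in; nothing more can be done
None
```

I handed the job in with the toggle on and the board's end within about 3 mm of the pointer, still gripped and pressed flat with about 15 N; no verdict came back. The first push missed the toggle by passing above it, so I repeated it 35 mm lower.

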